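Flip the inspection flag of the bearing ring

TASK

On the plywood inspection board two hinged flags stand in a row, each with its own part lying straight across from it on the robot's left. The bearing ring is now inspected: with a fingertip, push its flag up from below and right over its pivot, from right to left, until it lies fully down on the other side with the ring-marked face up. Leave the other flag as it is and both parts, the jar and the screwdriver where they are; nothing needs to be gripped or lifted.

Things in the scene. Friction and masses are not known exactly. Their poses are not given: they have to be found in the camera images.
- flag_near (a joint): hinge angle of the near flag (nearer the robot base). 0 = level, pointing to the robot's right, bar mark up; pi/2 = upright; pi = flipped, level, pointing left toward its nest, ring mark up. Starts between 0 and 0.25; hard stops at 0 and pi. Stiff hinge (0.06 N m friction beats the 70 g paddle's weight): it stays where it is left, so push it all the way.
- flag_far (a joint): hinge angle of the far flag (farther from the robot base). 0 = level, pointing to the robot's right, bar mark up; pi/2 = upright; pi = flipped, level, pointing left toward its nest, ring mark up. Starts between 0 and 0.25; hard stops at 0 and pi. Stiff hinge (0.06 N m friction beats the 70 g paddle's weight): it stays where it is left, so push it all the way.
- pivot_near (a point): middle of the near flag's fixed pivot pin, 90 mm above the bench. x points level toward its nest, the way the paddle flips (about +y of the world, within 0.3 rad); y along the pin; z up. The paddle is an aluminium plate 70 mm wide (along the pin), 5 mm thick, mid-plane through the pin axis, free edge 90 mm from the pin. The two pins are in line, 170 mm apart.
- pivot_far (a point): middle of the far flag's fixed pivot pin, 90 mm above the bench. x points level toward its nest, the way the paddle flips (about +y of the world, within 0.3 rad); y along the pin; z up. The paddle is an aluminium plate 70 mm wide (along the pin), 5 mm thick, mid-plane through the pin axis, free edge 90 mm from the pin. The two pins are in line, 170 mm apart.
- nest_near (a point): centre of the top of the round rubber nest pad (80 mm across, 15 mm above the bench) that belongs to the near flag, 150 mm from its pivot; one part lies on it.
- nest_far (a point): centre of the top of the round rubber nest pad (80 mm across, 15 mm above the bench) that belongs to the far flag, 150 mm from its pivot; one part lies on it.
- bearing_mid (a point): centre of the bearing ring, a plain bright steel ring 62 mm outside, 34 mm bore, 18 mm high, lying flat loose on one of the two nests (either one). Its flag is the one straight across from that nest.
- hub_mid (a point): centre of the flanged hub, dark steel: a disc 62 mm across and 10 mm thick with a solid 30 mm boss rising from it, 45 mm high in all; loose on the other nest. Leave it.
- grease_mid (a point): middle of a closed grey jar, 56 mm across, 75 mm high, loose on the bench beyond the nests, on the robot's left. Leave it.
- driver: screwdriver, 200 mm long and 26 mm thick, black handle, origin below its middle, x toward its tip, lying loose on the bench beside the board, on the robot's right. Leave it.
- board: fixed plywood board, 12 mm thick, origin on the bench below the mid-point between the two pins, axes as the pivots'; spans x -30 to 205 mm, y +-150 mm, so most of an unflipped paddle hangs over bare bench. Steel posts, 7 mm thick, 18 mm deep, 98 mm high, hold each pin, 41 mm each side of its middle, on a foot 18 mm high reaching 17 mm each side of the pin.

How it is judged:
By the outcome, as a careful person would: the job done as asked, in the order asked, and still so for the second after the job is handed in, with the robot touching nothing.
It also fails if it takes over 48 s, if anything falls off the work surface, if the arm or the gripper's body presses on something with over 40 N, if the wrist force passes 120 N, or if a joint passes its speed limit or range.

ROBOT

A 6-joint arm with a two-finger parallel gripper is mounted at the origin on the work surface. World frame = base frame: x ahead of the robot, y to its left, z up, the work surface at z = 0. Lengths are in mm, angles in rad, forces in N, time in s.
With the tool pointing down it reaches from about 250 to 725 mm from the base axis. Payload 4 kg.
Tool frame: the origin (TCP) lies at the very end of the fingers, on their centre line; the grasp point (between the pads) lies 19 mm behind it; x points along the fingers, y is the direction in which the jaws open and shut, and the axes are right-handed (so a half turn about x gives the same grasp; the last joint's range is limited). The gripper opens to 85 mm and grips with 20 to 120 N. Pads are 22 mm wide; open, the fingers measure 114 mm over their backs; the gripper's body (76 mm by 85 mm) begins 54 mm behind the grasp point. The pads swing forward as they close: fully open they stand 13 mm farther back than shut.
Start: joints at [1.181, 0.241, 0.005, 1.335, 0, 1.571], TCP at [190, 462.493, 202.106] pointing down, gripper open.
Joint ranges: [-2.72, 2.72], [-1.05, 1.87], [-1.09, 1.28], [-1.99, 2.15], [-1.42, 1.44], [-3.14, 3.14]. Speed limits (rad/s): [2.79, 2.79, 3.14, 3.14, 3.14, 3.14].

INTERFACE

Orientations are given as [roll, pitch, yaw] about the fixed x, y, z axes, in that order (R = Rz(yaw) Ry(pitch) Rx(roll)).
In Python, from rig import robot, readout, cams gives the robot as it stands. The module is installed in compiled form; this text tells all that it offers. Calls block until the motion is done:
- robot.move_ptp(position, orientation): joint-space move of the TCP to a pose.
- robot.move_l(position, speed=150, attitude=None): straight line of the TCP; attitude=None keeps the orientation; speed is the mean speed in mm/s.
- robot.move_j(angles): joint-space move.
- robot.command_gripper(opening): finger opening in mm; the grip force is fixed at half the most; returns when the fingers have stopped.
- robot.hold(seconds).
- robot.solve_ik(position, orientation): joint angles nearest the present ones, or None.
- readout.state(): the state.
- cams.camera(name): name is "side" or "top" or "wrist"; returns the picture (384x512x3 uint8, blue, green, red); there is no depth.
- cams.get_calibration(name): a dict with "fx", "fy", "cx", "cy" (pixels), "R" (3x3) and "t" (3): a world point X has camera coordinates R X + t; the wrist camera has in their place "mount" (4x4, takes a point from camera to tool coordinates, whose origin is the TCP and whose axes are the tool frame's). Camera axes: x right, y down, z forward; pixel columns grow to the right and rows downward; lengths in mm; the calibration is good to about 2 mm. A picture is of the moment at which its call begins: read the wrist's pose just before it. get_calibration takes no time and is no camera call.
A pose or a line that the arm cannot do raises robot.Unreachable and nothing moves.
- robot.hand_in(): hands the job in, once; it reports no verdict.
The state is a dict: "clock": time; "joint_pos": joint angles; "dq": joint speeds; "tau": joint torques, N m; "tcp_pos": TCP position; "tcp_rot": TCP orientation; "wrist_force": force on the tool from outside, world axes, zero at the start; "torque": the same for the moment, N m; "opening": finger opening in mm.
Only numpy, scipy, OpenCV 4.12 (cv2) and the standard library are available. Lean on these libraries where they do the work, as an engineer would, in place of code of your own. Each camera call takes 0.05 s, during which the arm holds its last target.

## Working session

There is one attempt and no reset: what is moved stays moved. The work goes in short steps, each a Python script; the robot and the scene stay as the last script left them, time stands still between calls to the robot, and variables do not carry over. Pictures are saved under pics/ and viewed, and the job is handed in when it is done.

```bash
mkdir -p pics; python3 - <<'E'
from rig import robot, readout, cams
import cv2
for n in ["side","top","wrist"]:
    cv2.imwrite(f"pics/{n}0.png",cams.camera(n)); c=cams.get_calibration(n); print(n,c)
s=readout.state();print(s)
E
```

```text
side {'fx': 499.28860995589747, 'fy': 499.28860995589747, 'cx': 255.43943219134974, 'cy': 191.00923854732872, 'R': array([[-0.97971304, -0.20029393, -0.00668577],
       [-0.12210702,  0.62306009, -0.77258397],
       [ 0.15890952, -0.75609421, -0.63487739]]), 't': array([ 522.79561967,  138.85906524, 1057.75284854])}
top {'fx': 471.8860777274374, 'fy': 471.8860777274374, 'cx': 260.1572019694257, 'cy': 190.7387808183965, 'R': array([[ 0.02804707, -0.99960344,  0.00251622],
       [-0.97696845, -0.02794448, -0.2115461 ],
       [ 0.21153252,  0.00347498, -0.97736478]]), 't': array([  -4.75594759,  547.88965673, 1278.09349239])}
wrist {'fx': 275.82411071255234, 'fy': 275.82411071255234, 'cx': 252.75964847576427, 'cy': 194.86181499306014, 'mount': array([[-3.83610766e-04, -3.19023307e-01,  9.47746792e-01,
        -1.71996849e+02],
       [ 9.99999635e-01,  6.00870643e-04,  6.07021169e-04,
         4.17988050e-01],
       [-7.63127125e-04,  9.47746679e-01,  3.19022960e-01,
        -8.23410694e+01],
       [ 0.00000000e+00,  0.00000000e+00,  0.00000000e+00,
         1.00000000e+00]])}
{'clock': 0.15, 'joint_pos': array([ 1.18102253e+00,  2.41210564e-01,  4.02624115e-03,  1.33519456e+00,
       -1.22862132e-05,  1.57077201e+00]), 'dq': array([ 0.00043272, -0.00182296,  0.00382607, -0.00129657,  0.00061625,
        0.00123729]), 'tau': array([ 1.33842776e-03, -3.72634363e+01,  2.52638805e+01,  1.23677286e-02,
        9.16588397e-05,  1.75678480e-05]), 'tcp_pos': array([189.7932789 , 462.00886176, 201.42932199]), 'tcp_rot': array([-1.56305729,  1.56921372, -1.95280676]), 'wrist_force': array([0.27364747, 0.60035572, 0.02318429]), 'torque': array([-0.02022892, -0.00982926, -0.00953932]), 'opening': 85.41143941601023}
```

View pics/side0.png

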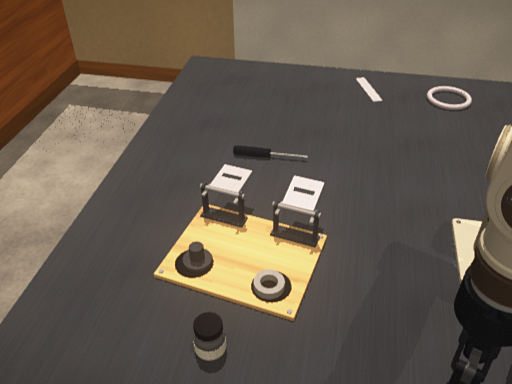

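View pics/top0.png

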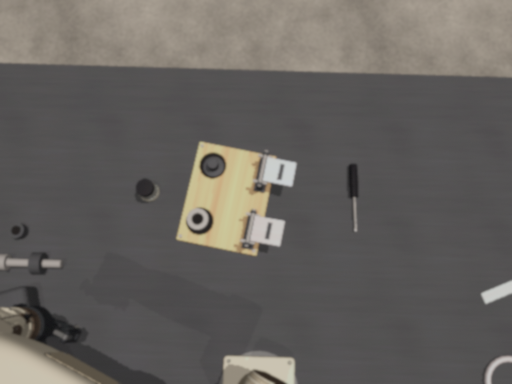

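View pics/wrist0.png

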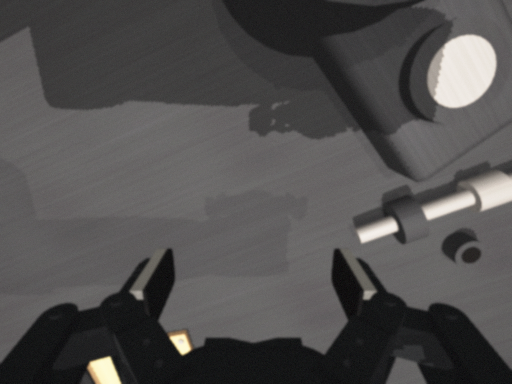

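The ring sits in the near row: top view (199,220), side view (270,285). The hub is in the far row, at top (212,165). So the near flag, whose paddle is at top (268,232), is the one to flip. I'll zoom in to measure it.

```bash
python3 - <<'E'
import cv2
a=cv2.imread("pics/side0.png")[150:310,150:340]; cv2.imwrite("pics/side0z.png",cv2.resize(a,None,fx=4,fy=3.7,interpolation=cv2.INTER_CUBIC) if 0 else cv2.resize(a,(712,600),interpolation=cv2.INTER_CUBIC))
a=cv2.imread("pics/top0.png")[135:260,170:310]; cv2.imwrite("pics/top0z.png",cv2.resize(a,(672,600),interpolation=cv2.INTER_CUBIC))
E
```

```text
(no output)
```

View pics/side0z.png

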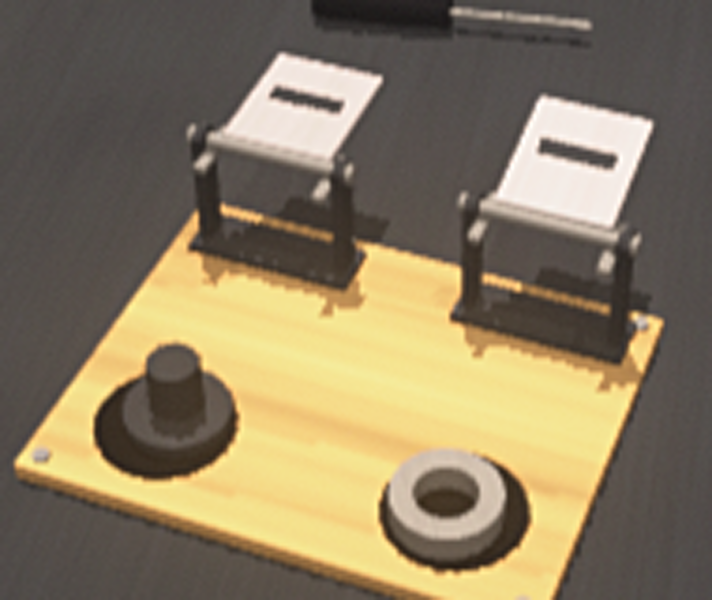

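View pics/top0z.png

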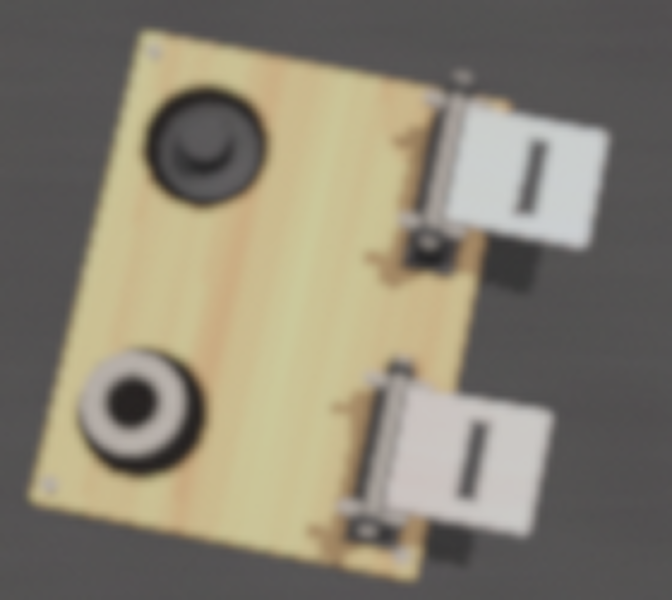

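```bash
cat > h.py <<'E'
import numpy as np
def proj(c,X):
    p=np.asarray(X)@c["R"].T+c["t"]; return np.stack([c["fx"]*p[...,0]/p[...,2]+c["cx"],c["fy"]*p[...,1]/p[...,2]+c["cy"]],-1)
def B(q,p):  # board->world ; q=[x,y,phi] phi: yaw of board x
    c,s=np.cos(q[2]),np.sin(q[2]); return np.array([q[0]+c*p[0]-s*p[1],q[1]+s*p[0]+c*p[1],p[2]])
E
python3 - <<'E'
from rig import cams
import numpy as np
from h import *
from scipy.optimize import least_squares
T=cams.get_calibration("top");S=cams.get_calibration("side")
t=lambda u,v:np.array([170+u/4.8-.4,135+v/4.8-.4]); s=lambda u,v:np.array([150+u/3.747-.4,150+v/3.75-.4])
def pad(y,th,e): return [-90*np.cos(th)+2.5*np.sin(th),y+e*35,90+90*np.sin(th)+2.5*np.cos(th)]
obs=[]
for p,tt,ss in [((205,-150,12),(140,30),(17,467)),((205,150,12),(30,500),None),((-30,150,12),(417,580),(663,320)),((-30,-150,12),(510,100),(205,205))]:
    obs.append((T,lambda q,p=p:p,t(*tt)))
    if ss: obs.append((S,lambda q,p=p:p,s(*ss)))
for i,y,e,tt,ss in [(3,85,-1,(551,408),(541,97)),(3,85,1,(532,536),(653,122)),(4,-85,-1,(609,130),(280,53)),(4,-85,1,(586,248),(383,75))]:
    f=lambda q,i=i,y=y,e=e:pad(y,q[i],e)
    obs+= [(T,f,t(*tt)),(S,f,s(*ss))]
F=lambda q:np.concatenate([proj(c,B(q,f(q)))-o for c,f,o in obs])
r=least_squares(F,[450,100,1.57,.1,.1]);print(r.x.round(3));print(r.fun.reshape(-1,2).round(1))
q=r.x
for y in (85,-85): print("pivot",B(q,[0,y,90]).round(1),"nest",B(q,[150,y,15]).round(1))
# independent triangulation of points: near paddle free-edge corners, ring top centre
from scipy.optimize import least_squares as L
for n,a,b in [("nearP far",t(551,408),s(541,97)),("nearP near",t(532,536),s(653,122)),("ring top",t(133,403),s(446,490)),("hub top",t(207,140),s(173,360)),("jar",np.array([146,187.]),np.array([208,324.]))]:
    w=L(lambda X:np.r_[proj(T,X)-a,proj(S,X)-b],[400,100,50]);print(n,w.x.round(1),w.fun.round(1))
E
```

```text
[5.22176e+02 2.16270e+01 1.40500e+00 1.49000e-01 1.30000e-02]
[[ 0.1  0.6]
 [-0.8 -0.4]
 [ 0.   0.7]
 [-0.2 -0.1]
 [ 0.7 -0.7]
 [-0.   0.6]
 [-0.6 -1.4]
 [ 0.2  0.6]
 [-0.3 -0.1]
 [-0.6 -0.5]
 [ 0.5  0.1]
 [-0.6  0.2]
 [-0.4 -0.2]
 [-0.3 -0.5]
 [ 0.1  0.3]]
pivot [438.3  35.7  90. ] nest [463.1 183.6  15. ]
pivot [606.    7.6  90. ] nest [630.8 155.5  15. ]
nearP far [458.4 -56.9 106.3] [-0.   0.5 -0.4 -0.1]
nearP near [389.4 -47.8 104.5] [ 0.  -0.5  0.4  0.1]
ring top [468.3 187.8  32.6] [ 0.  -0.4  0.3  0.1]
hub top [624.8 149.1  58.4] [-0.  -0.6  0.4  0.1]
jar [547.6 332.3  68. ] [-0.  -0.1  0.   0. ]
```

```bash
cat >> h.py <<'E'
from scipy.spatial.transform import Rotation as Ro
q=np.array([522.18,21.63,1.405,.149,.013])
def rpy(al,dyaw=0,extra=0):
    yaw=q[2]-np.pi/2+dyaw
    d=np.array([np.cos(al)*np.cos(yaw),np.cos(al)*np.sin(yaw),-np.sin(al)])
    z=np.array([-np.sin(al)*np.cos(yaw),-np.sin(al)*np.sin(yaw),-np.cos(al)])
    return Ro.from_matrix(np.c_[d,np.cross(z,d),z]).as_euler('xyz')
def tip(th,R=60,h=14,yo=0):
    u=np.array([-np.cos(th),np.sin(th)]);n=np.array([np.sin(th),np.cos(th)])
    p=R*u-(h+2.5)*n
    return B(q,[p[0],85+yo,90+p[1]])
E
python3 - <<'E'
from rig import robot
from h import *
for al in (0,.2,.4,.6,.8,1.0):
  for dy in (0,.15,.3):
    o=rpy(al,dy);out=[]
    for th in np.linspace(0,np.pi,9):
        r=robot.solve_ik(list(tip(th)),list(o)); out.append('-' if r is None else 'Y')
        if r is not None and dy==0 and th in (0,np.pi): print(np.round(r,2))
    print(al,dy,''.join(out))
E
```

```text
0 0 ---------
0 0.15 ---------
0 0.3 ---------
0.2 0 ---------
0.2 0.15 ---------
0.2 0.3 ---------
0.4 0 ---------
0.4 0.15 ---------
0.4 0.3 ---------
0.6 0 ---------
0.6 0.15 ---------
0.6 0.3 ---------
[ 0.54 -0.1  -1.01  0.02 -0.47 -2.59]
0.8 0 ---YYYYYY
0.8 0.15 ---YYYYYY
0.8 0.3 ---YYYYY-
[ 0.02 -0.13 -0.99  0.15 -0.1  -2.98]
[ 0.43 -0.09 -0.83  0.35 -0.31 -2.62]
1.0 0 YYYYYYYYY
1.0 0.15 YYYYYYYYY
1.0 0.3 YYYYYYYYY
```

```bash
python3 - <<'E'
from rig import robot
from h import *
def rpyr(al,dy,roll):
    return (Ro.from_euler('xyz',rpy(al,dy))*Ro.from_euler('x',roll)).as_euler('xyz')
for al in (.0,.2,.4,.6,.7,.8,.9):
  for dy in np.arange(-1.6,2.0,.4):
    best=''
    for roll in (0,1.57,3.14,-1.57):
      out=''
      for th in np.linspace(0,np.pi,7):
        p=tip(th)+np.array([0,0,-15 if th<.3 else 0])
        r=robot.solve_ik(list(p),list(rpyr(al,dy,roll))); out+='-' if r is None else 'Y'
      if out.count('Y')>best.count('Y'): best=out
    if best: print(al,round(dy,1),best)
E
```

```text
0.0 -1.6 Y------
0.0 -1.2 YYYYYYY
0.0 -0.8 YYYYYYY
0.0 1.2 YYYYY--
0.0 1.6 YYYYYYY
0.2 -1.6 YYYY---
0.2 -1.2 YYYYYYY
0.2 -0.8 YYYYYYY
0.2 -0.4 ----YYY
0.2 0.8 YY-----
0.2 1.2 YYYYYYY
0.2 1.6 YYYYYYY
0.4 -1.6 YYYYYYY
0.4 -1.2 YYYYYYY
0.4 -0.8 YYYYYYY
0.4 -0.4 ---YYYY
0.4 0.8 YYY----
0.4 1.2 YYYYYYY
0.4 1.6 YYYYYYY
0.6 -1.6 YYYYYYY
0.6 -1.2 YYYYYYY
0.6 -0.8 YYYYYYY
0.6 -0.4 --YYYYY
0.6 0.8 YYYYY--
0.6 1.2 YYYYYYY
0.6 1.6 YYYYYYY
0.7 -1.6 YYYYYYY
0.7 -1.2 YYYYYYY
0.7 -0.8 YYYYYYY
0.7 -0.4 -YYYYYY
0.7 -0.0 ----YY-
0.7 0.8 YYYYYYY
0.7 1.2 YYYYYYY
0.7 1.6 YYYYYYY
0.8 -1.6 YYYYYYY
0.8 -1.2 YYYYYYY
0.8 -0.8 YYYYYYY
0.8 -0.4 YYYYYYY
0.8 -0.0 --YYYYY
0.8 0.4 --YYYY-
0.8 0.8 YYYYYYY
0.8 1.2 YYYYYYY
0.8 1.6 YYYYYYY
0.9 -1.6 YYYYYYY
0.9 -1.2 YYYYYYY
0.9 -0.8 YYYYYYY
0.9 -0.4 YYYYYYY
0.9 -0.0 -YYYYYY
0.9 0.4 YYYYYYY
0.9 0.8 YYYYYYY
0.9 1.2 YYYYYYY
0.9 1.6 YYYYYYY
```

```bash
cat >> h.py <<'E'
def rpyr(al,dy,roll=0):
    return list((Ro.from_euler('xyz',rpy(al,dy))*Ro.from_euler('x',roll)).as_euler('xyz'))
E
python3 - <<'E'
from rig import robot,cams
from h import *
T=cams.get_calibration("top")
def plane(c,uv,z):
    d=c["R"].T@np.array([(uv[0]-c["cx"])/c["fx"],(uv[1]-c["cy"])/c["fy"],1]);o=-c["R"].T@c["t"];return (o+d*(z-o[2])/d[2]).round(0)
print("driver",plane(T,(355,231),13),plane(T,(352,164),13))
for dy in (1.0,1.2,1.4,1.57):
 for roll in (0,1.57,-1.57,3.14):
  js=[]
  for th in np.linspace(0,np.pi,9):
    al=.25+.55*th/np.pi
    p=tip(th,65,14*abs(np.cos(th)))
    r=robot.solve_ik(list(p),rpyr(al,dy,roll)); js.append(r)
  ok=[r is not None for r in js]
  print(dy,roll,sum(ok))
  if all(ok):
    js=np.array(js)
    sb=robot.solve_ik(list(tip(0,65,30)-100*np.array([np.cos(1.405-1.57+dy),np.sin(1.405-1.57+dy),0])),rpyr(.25,dy,roll))
    print(js[[0,4,8]].round(2),np.abs(np.diff(js,axis=0)).max().round(2),None if sb is None else np.round(sb,2))
E
```

```text
driver [ 447. -265.   13.] [ 647. -259.   13.]
1.0 0 9
[[-0.9   0.68 -0.69  0.77  1.27  0.98]
 [-0.63  0.1  -0.84  0.46  1.04  1.77]
 [-0.24  0.01 -0.87  0.26  0.66  2.22]] 0.24 [-1.17  0.83 -0.52  1.24  1.07  0.49]
1.0 1.57 9
[[-0.9   0.68 -0.69  0.77  1.27  2.55]
 [-0.63  0.1  -0.84  0.46  1.04 -2.94]
 [-0.24  0.01 -0.87  0.26  0.66 -2.5 ]] 6.05 [-1.17  0.83 -0.52  1.24  1.07  2.06]
1.0 -1.57 9
[[-0.9   0.68 -0.69  0.77  1.27 -0.59]
 [-0.63  0.1  -0.84  0.46  1.04  0.2 ]
 [-0.24  0.01 -0.87  0.26  0.66  0.65]] 0.24 [-1.17  0.83 -0.52  1.24  1.07 -1.08]
1.0 3.14 9
[[-0.9   0.68 -0.69  0.77  1.27 -2.17]
 [-0.63  0.1  -0.84  0.46  1.04 -1.37]
 [-0.24  0.01 -0.87  0.26  0.66 -0.93]] 0.24 [-1.17  0.83 -0.52  1.24  1.07 -2.65]
1.2 0 9
[[-0.86  0.79 -0.46  1.22  1.16  0.64]
 [-0.64  0.25 -0.63  0.86  1.04  1.38]
 [-0.29  0.11 -0.73  0.5   0.74  1.91]] 0.23 [-1.07  0.9  -0.3   1.48  0.98  0.39]
1.2 1.57 9
[[-0.86  0.79 -0.46  1.22  1.16  2.21]
 [-0.64  0.25 -0.63  0.86  1.04  2.95]
 [-0.29  0.11 -0.73  0.5   0.74 -2.81]] 6.13 [-1.07  0.9  -0.3   1.48  0.98  1.96]
1.2 -1.57 9
[[-0.86  0.79 
[... 991 characters left out ...]
.89 -2.82]
1.57 0 9
[[-0.75  0.94 -0.1   1.66  0.94  0.36]
 [-0.57  0.5  -0.28  1.39  0.92  0.86]
 [-0.3   0.32 -0.44  0.94  0.76  1.38]] 0.16 [-0.89  1.05  0.11  1.84  0.81  0.27]
1.57 1.57 9
[[-0.75  0.94 -0.1   1.66  0.94  1.93]
 [-0.57  0.5  -0.28  1.39  0.92  2.43]
 [-0.3   0.32 -0.44  0.94  0.76  2.95]] 0.16 [-0.89  1.05  0.11  1.84  0.81  1.84]
1.57 -1.57 9
[[-0.75  0.94 -0.1   1.66  0.94 -1.21]
 [-0.57  0.5  -0.28  1.39  0.92 -0.71]
 [-0.3   0.32 -0.44  0.94  0.76 -0.19]] 0.16 [-0.89  1.05  0.11  1.84  0.81 -1.3 ]
1.57 3.14 9
[[-0.75  0.94 -0.1   1.66  0.94 -2.78]
 [-0.57  0.5  -0.28  1.39  0.92 -2.28]
 [-0.3   0.32 -0.44  0.94  0.76 -1.76]] 0.16 [-0.89  1.05  0.11  1.84  0.81 -2.87]
```

```bash
python3 - <<'E'
from rig import robot,readout,cams
from h import *
import cv2
robot.command_gripper(0)
robot.move_l([190,462,300],speed=200)
dy=1.2;al=.35;o=rpyr(al,dy)
yw=q[2]-np.pi/2+dy;d=np.array([np.cos(yw),np.sin(yw),0])
s=B(q,[-65,85,62]);sb=s-110*d
print(s,sb)
hi=sb.copy();hi[2]=260
robot.move_ptp(list(hi),o)
robot.move_l(list(sb),speed=150)
st=readout.state();print(st["clock"],st["tcp_pos"],st["wrist_force"])
for n in ["side","wrist","top"]: cv2.imwrite(f"pics/{n}1.png",cams.camera(n))
E
```

```text
[427.61812789 -28.4504587   62.        ] [ 371.38497265 -122.99056792   62.        ]
5.3333 [ 371.56655342 -123.24405479   62.48041611] [-0.54697065 -0.07734264  0.17345266]
```

View pics/side1.png

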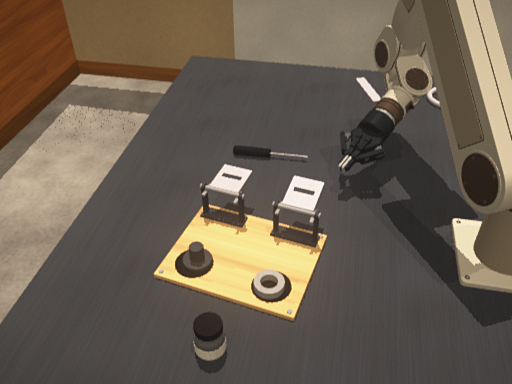

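View pics/wrist1.png

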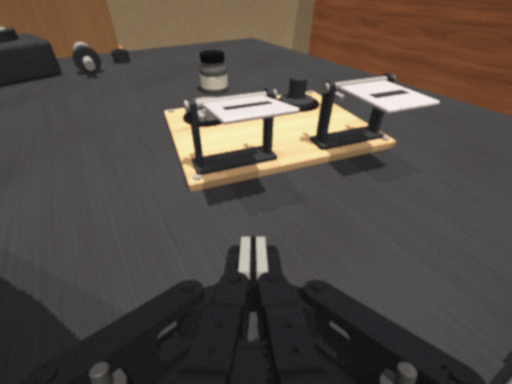

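The fingertip at side (345,165) is lined up, and the near flag sits straight ahead in the wrist view at (245,105). Next I go under the paddle and swing it over.

```bash
python3 - <<'E'
from rig import robot,readout,cams
from h import *
import cv2
dy=1.2
robot.move_l(list(B(q,[-65,85,62])),speed=120)
def log(t):
    st=readout.state();print(t,round(st["clock"],1),st["tcp_pos"].round(0),st["wrist_force"].round(1)); return np.linalg.norm(st["wrist_force"])
log("in")
cv2.imwrite("pics/side2.png",cams.camera("side"))
for th in np.linspace(0.1,1.75,7):
    al=.35+.5*th/np.pi
    robot.move_l(list(tip(th,65,10*abs(np.cos(th)))),speed=70,attitude=rpyr(al,dy))
    if log(round(th,2))>25: print("stop");break
for n in ["side","wrist"]: cv2.imwrite(f"pics/{n}3.png",cams.camera(n))
E
```

```text
in 6.5 [428. -29.  62.] [ 0.5 -0.1  0. ]
0.1 7.1 [428. -30.  84.] [-0.9  0.3 -0. ]
0.38 7.5 [428. -28. 103.] [ 0.5 -0.9  1.2]
0.65 7.9 [429. -21. 121.] [-0.3 -0.4 -0.7]
0.92 8.3 [431. -10. 137.] [-2.5 -4.   3.1]
1.2 8.8 [435.   6. 150.] [-1.  -4.8  9. ]
1.48 9.2 [437.  26. 155.] [ 0.3 -1.7  3.7]
1.75 9.6 [439.  43. 154.] [ 0.5 -1.  -0.3]
```

View pics/side3.png

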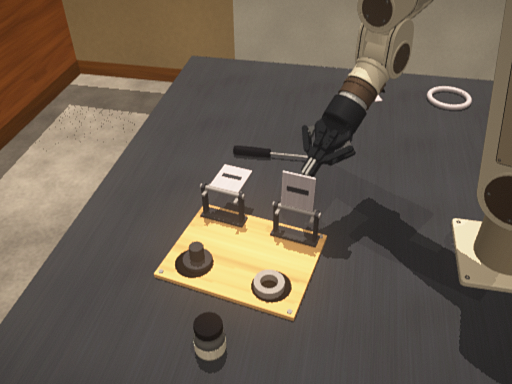

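View pics/wrist3.png

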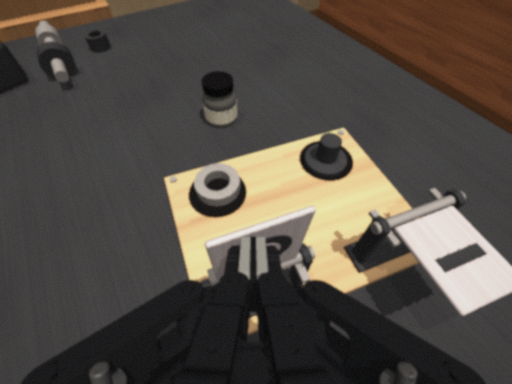

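The near paddle is about upright: its bar face is toward the side camera at (298,190), and the ring mark faces the finger at wrist (280,245). Forces are small, so I keep pushing.

```bash
python3 - <<'E'
from rig import robot,readout,cams
from h import *
import cv2
dy=1.2
def log(t):
    st=readout.state();print(t,round(st["clock"],1),st["tcp_pos"].round(0),st["wrist_force"].round(1)); return np.linalg.norm(st["wrist_force"])
for th in np.linspace(1.95,np.pi,8):
    al=.35+.5*th/np.pi
    robot.move_l(list(tip(th,68,10*abs(np.cos(th)))),speed=60,attitude=rpyr(al,dy))
    if log(round(th,2))>25: print("stop");break
p=readout.state()["tcp_pos"]
p=tip(np.pi,68,10)
for k in range(8):
    p=p-[0,0,1.5]; robot.move_l(list(p),speed=20)
    if log("down")>10: break
for n in ["side","wrist","top"]: cv2.imwrite(f"pics/{n}4.png",cams.camera(n))
E
```

```text
1.95 10.1 [441.  55. 155.] [ 0.7  0.7 -0.3]
2.12 10.4 [443.  64. 152.] [ 0.2 -0.6  0.4]
2.29 10.7 [444.  73. 147.] [ 1.  -0.5 -0.2]
2.46 11.0 [446.  81. 141.] [ 0.3 -0.2  0.5]
2.63 11.4 [447.  89. 133.] [0.4 0.5 0.3]
2.8 11.7 [448.  95. 124.] [-0.3  0.2 -0.5]
2.97 12.0 [449. 100. 114.] [ 0.8 -0.4  0.8]
3.14 12.4 [449. 103. 102.] [-0.3  0.1  0. ]
down 12.6 [450. 103. 101.] [0.3 0.8 1.1]
down 12.9 [450. 103.  99.] [ 0.8 -0.   0.5]
down 13.1 [450. 103.  98.] [ 0.1 -0.6 -0.8]
down 13.4 [449. 103.  96.] [0.2 0.6 0.9]
down 13.6 [449. 103.  95.] [ 0.4 -0.2  0.4]
down 13.9 [449. 103.  93.] [ 1.  -0.   0.2]
down 14.1 [450. 103.  92.] [0.6 0.7 0.1]
down 14.4 [450. 103.  90.] [-0.4  0.4 -0.3]
```

View pics/side4.png

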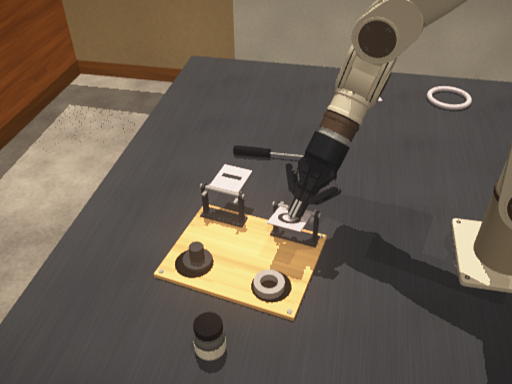

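View pics/wrist4.png

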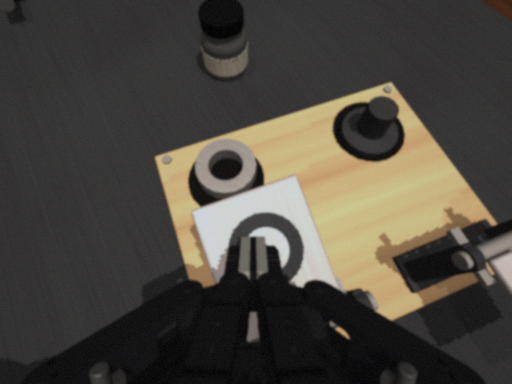

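The paddle is nearly over, ring mark up at wrist (268,245), but there's no stop force yet. I'll press lower until I feel it.

```bash
python3 - <<'E'
from rig import robot,readout,cams
from h import *
import cv2
p=tip(np.pi,68,10)-[0,0,12]
for k in range(12):
    p=p-[0,0,1]; robot.move_l(list(p),speed=15); robot.hold(.1)
    st=readout.state();f=st["wrist_force"];print(st["clock"],st["tcp_pos"].round(1),f.round(1))
    if np.linalg.norm(f)>9: break
cv2.imwrite("pics/wrist5.png",cams.camera("wrist"));cv2.imwrite("pics/top5.png",cams.camera("top"))
E
```

```text
14.8833 [449.5 102.7  89.5] [ 0.9 -0.4  0.2]
15.2333 [449.6 102.7  88.5] [-0.1  0.3  0.7]
15.5833 [449.6 102.7  87.5] [ 0.  -0.6  0.7]
15.9333 [449.5 102.7  86.4] [-0.1  0.8  0.9]
16.2833 [449.5 102.7  85.4] [ 0.  -0.2  0.2]
16.6333 [449.5 102.7  84.4] [0.7 0.  1.1]
16.9833 [449.6 102.7  83.5] [ 0.6 -0.5 -0.1]
17.3333 [449.5 102.7  82.4] [-0.1  0.1  0.2]
17.6833 [449.5 102.7  81.4] [0.7 1.  0.6]
18.0333 [449.5 102.7  80.4] [-0.6  0.4 -0.2]
18.3833 [449.5 102.7  79.4] [-0.5 -1.2  0.6]
18.7333 [449.5 102.7  78.4] [0.4 0.4 0.3]
```

View pics/wrist5.png

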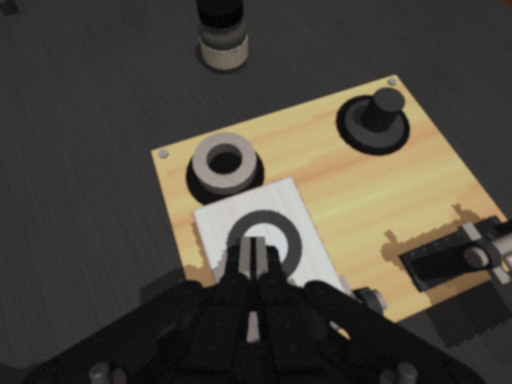

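```bash
python3 - <<'E'
import cv2
a=cv2.imread("pics/top5.png")[135:260,170:310]; cv2.imwrite("pics/top5z.png",cv2.resize(a,(672,600),interpolation=cv2.INTER_CUBIC))
E
python3 - <<'E'
import cv2
from rig import cams,readout
s=readout.state();print(s["tcp_pos"],s["tcp_rot"],s["opening"])
im=cams.camera("side");cv2.imwrite("pics/side5.png",im)
cv2.imwrite("pics/side5z.png",cv2.resize(im[150:310,190:380],(712,600),interpolation=cv2.INTER_CUBIC))
E
```

```text
[449.48543022 102.69704836  78.42169803] [-3.14135727  0.85015653  1.03430797] -0.016074834012873705
```

View pics/side5z.png

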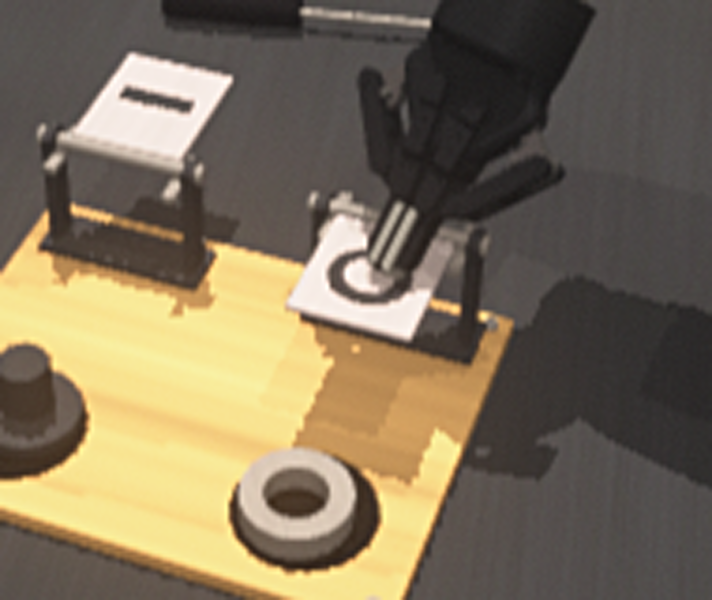

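View pics/top5z.png

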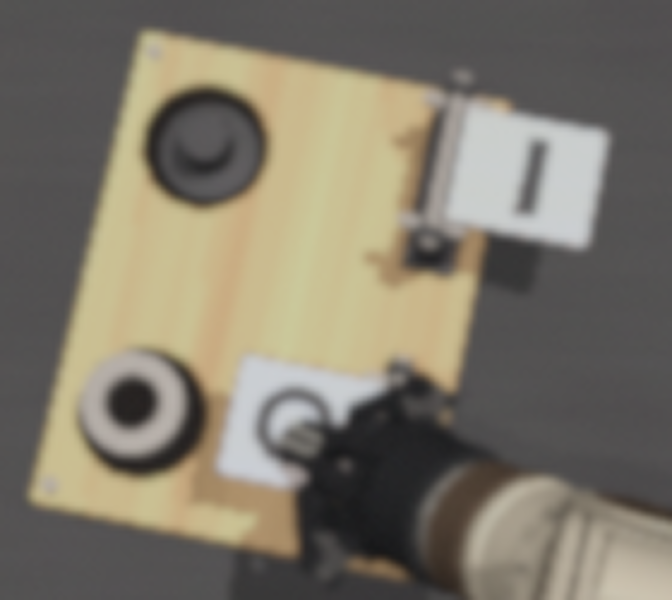

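```bash
python3 - <<'E'
from rig import cams
from h import *
from scipy.optimize import least_squares as L
T=cams.get_calibration("top");S=cams.get_calibration("side")
t=lambda u,v:np.array([170+u/4.8-.4,135+v/4.8-.4]); s=lambda u,v:np.array([190+u/3.747-.4,150+v/3.75-.4])
pr=[(t(247,355),s(290,303),-1),(t(218,472),s(410,340),1)]
for a,b,e in pr:
    w=L(lambda X:np.r_[proj(T,X)-a,proj(S,X)-b],[400,100,50]);print(w.x.round(1),w.fun.round(1))
W=lambda th,e:B(q,[-90*np.cos(th)-2.5*np.sin(th),85+35*e,90+90*np.sin(th)-2.5*np.cos(th)])
f=lambda v:np.concatenate([np.r_[proj(T,W(v[0],e))-a,proj(S,W(v[0],e))-b] for a,b,e in pr])
r=L(f,[3]);print(r.x,r.fun.round(1)); print(B(q,[90,50,90]),B(q,[90,120,90]))
# where finger tip shows in wrist view: projection of TCP
c=cams.get_calibration("wrist");Mi=np.linalg.inv(c["mount"])
for x in (0,-10,-19,-30):
    p=Mi@[x,0,0,1];print(x,c["fx"]*p[0]/p[2]+c["cx"],c["fy"]*p[1]/p[2]+c["cy"])
tc=np.array([449.5,102.7,78.4]);print("tcp in side",proj(S,tc),"top",proj(T,tc))
E
```

```text
[486.3 115.9  95.7] [-0.   0.2 -0.2 -0. ]
[420.3 129.3  94.1] [ 0.  -0.1  0.1  0. ]
[3.09895525] [-0.9 -0.3 -1.1  0.5 -0.4  0.4  0.9 -0.4]
[487.71903891 118.64774148  90.        ] [418.67893183 130.20038679  90.        ]
0 253.21347988521956 229.18933869764103
-10 253.22400684426037 235.901758929759
-19 253.2344783023512 242.57878948304318
-30 253.24878673793467 251.7024340349015
tcp in side [286.00222655 234.56534836] top [225.73264258 223.22633696]
```

```bash
python3 - <<'E'
from rig import cams,readout
from h import *
from scipy.optimize import least_squares as L
T=cams.get_calibration("top");S=cams.get_calibration("side")
a=np.array([229,226.3]);b=np.array([292.5,223.5])
w=L(lambda X:np.r_[proj(T,X)-a,proj(S,X)-b],[400,100,50]);print(w.x.round(1),w.fun.round(1))
st=readout.state();R=Ro.from_euler('xyz',st["tcp_rot"]).as_matrix()
print("in tool",(R.T@(w.x-st["tcp_pos"])).round(1), "tau",st["tau"].round(2))
for x in (-30,-20,-10,0): 
  X=st["tcp_pos"]+R@[x,0,0];print(x,X.round(1),proj(S,X).round(1),proj(T,X).round(1))
import cv2
im=cv2.imread("pics/wrist5.png")[170:330,150:350];cv2.imwrite("pics/wrist5z.png",cv2.resize(im,(750,600),interpolation=cv2.INTER_CUBIC))
E
```

```text
[438.6  91.9 100.7] [ 0.  -0.2  0.1  0. ]
in tool [-26.5  -3.8  -3.5] tau [ -0.03 -25.57  18.04  -1.61   1.93  -0.  ]
-30 [439.4  85.7 101. ] [292.7 221.3] [231.3 225.9]
-20 [442.8  91.4  93.5] [290.4 225.7] [229.4 225. ]
-10 [446.1  97.   86. ] [288.2 230.1] [227.6 224.1]
0 [449.5 102.7  78.4] [286.  234.5] [225.7 223.2]
```

View pics/wrist5z.png

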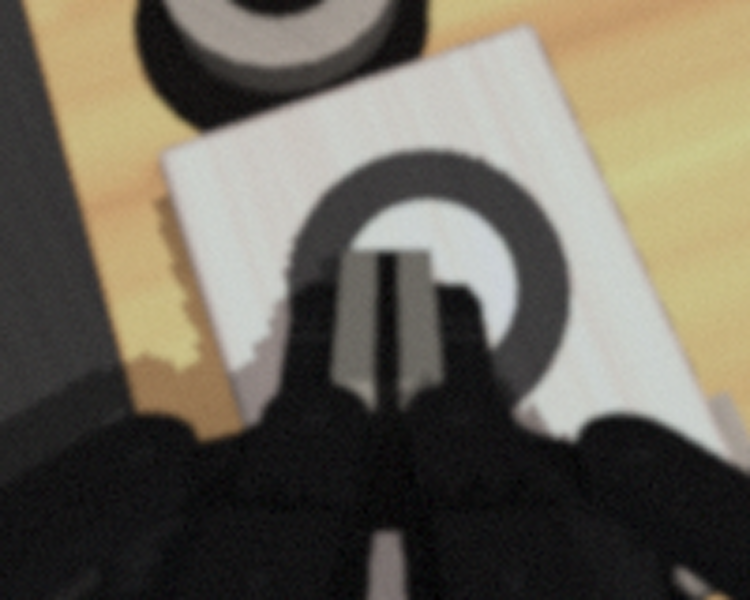

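```bash
python3 - <<'E'
from rig import cams,readout,robot
from h import *
import cv2
T=cams.get_calibration("top");S=cams.get_calibration("side")
c=cams.get_calibration("wrist");Mi=np.linalg.inv(c["mount"])
for x in (0,-13,-26):
  for z in (-11,0,11):
    p=Mi@[x,0,z,1];print(x,z,(c["fy"]*p[1]/p[2]+c["cy"]).round(1),end=' | ')
R=Ro.from_euler('xyz',rpyr(.35,1.2)).as_matrix()
for x in (0,-13,-26): print(x,proj(S,np.array([371.5,-123.2,62.5])+R@[x,0,0]),proj(T,np.array([371.5,-123.2,62.5])+R@[x,0,0]))
im=cv2.imread("pics/side1.png")[140:190,320:385];cv2.imwrite("pics/side1z.png",cv2.resize(im,(780,600),interpolation=cv2.INTER_CUBIC))
im=cv2.imread("pics/top1.png")[210:300,250:360];cv2.imwrite("pics/top1z.png",cv2.resize(im,(733,600),interpolation=cv2.INTER_CUBIC))
im=cv2.imread("pics/side5.png")[195:250,260:325];cv2.imwrite("pics/side5zz.png",cv2.resize(im,(709,600),interpolation=cv2.INTER_CUBIC))
E
```

```text
0 -11 214.3 | 0 0 229.2 | 0 11 243.5 | -13 -11 222.3 | -13 0 238.1 | -13 11 253.2 | -26 -11 231.5 | -26 0 248.3 | -26 11 264.3 | 0 [333.55467247 177.54798259] [307.14742585 254.55992266]
-13 [336.76245497 173.67479877] [311.13509013 256.83695822]
-26 [339.94784398 169.82865361] [315.15825191 259.13426355]
```

View pics/side1z.png

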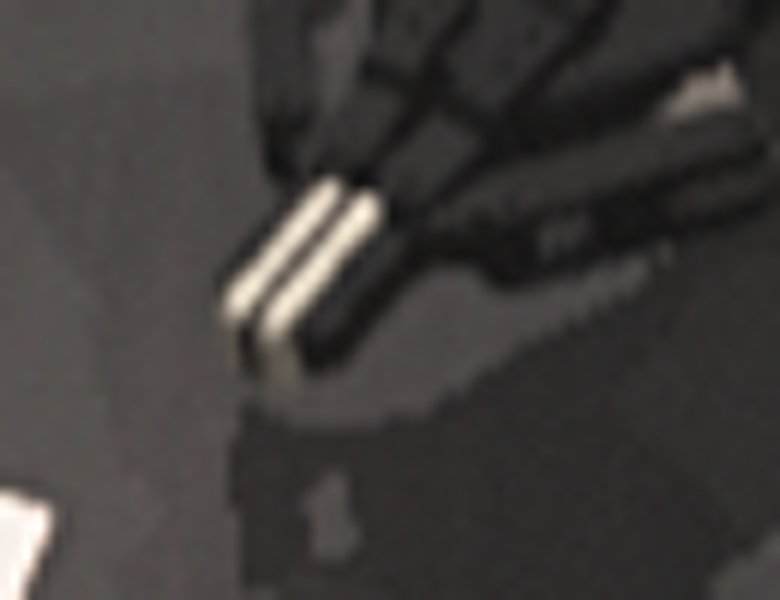

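View pics/side5zz.png

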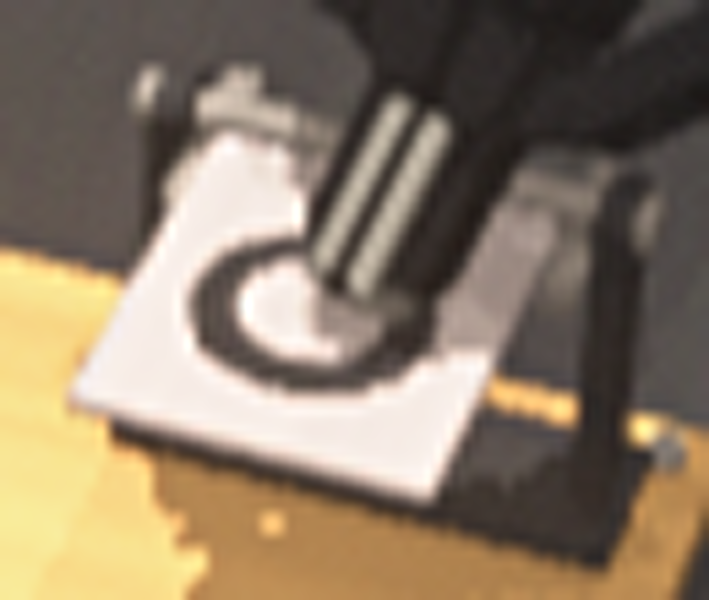

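In the images the shut fingertip lies about 26–28 mm behind the reported TCP. That explains why there's no contact force: the tip has only now reached the level of the plate. I'll press on until the hard stop answers.

```bash
python3 - <<'E'
from rig import robot,readout,cams
from h import *
import cv2
p=tip(np.pi,68,10)-[0,0,24]
for k in range(18):
    p=p-[0,0,1]; robot.move_l(list(p),speed=15); robot.hold(.1)
    st=readout.state();f=st["wrist_force"];print(st["clock"].__round__(1),st["tcp_pos"].round(1),f.round(1))
    if np.linalg.norm(f)>9: break
cv2.imwrite("pics/wrist6.png",cams.camera("wrist"))
im=cams.camera("side");cv2.imwrite("pics/side6z.png",cv2.resize(im[150:310,190:380],(712,600),interpolation=cv2.INTER_CUBIC))
E
```

```text
19.2 [449.5 102.7  77.4] [0.6 0.4 0.3]
19.6 [449.6 102.7  76.4] [ 0.1  0.4 -0.3]
19.9 [449.7 102.8  75.7] [-1.4 -1.2  4.6]
20.3 [449.9 102.9  75.6] [-4.9 -3.3 10.8]
```

View pics/side6z.png

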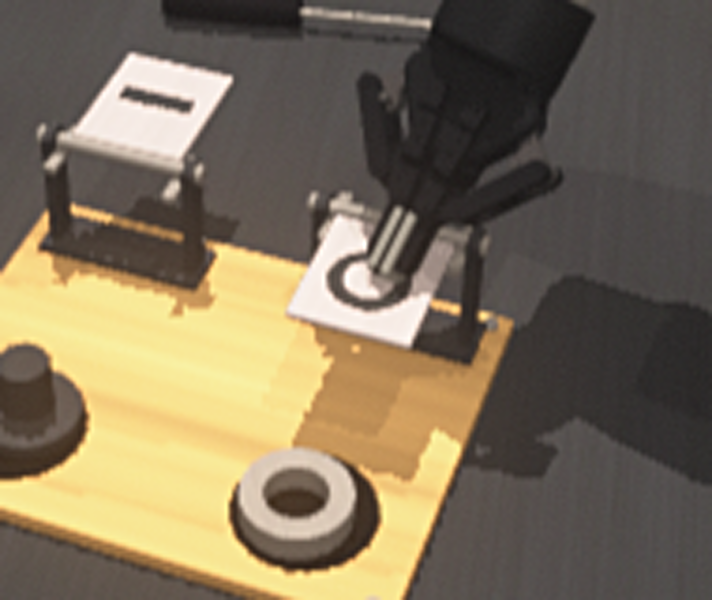

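The hard stop answers with a sharp rise to 12 N, the TCP stops descending, and the free edge has dropped to side-zoom (290,312)–(411,346). Now I retreat straight up and check.

```bash
python3 - <<'E'
from rig import robot,readout,cams
from h import *
import cv2
p=readout.state()["tcp_pos"]
robot.move_l(list(p+[0,0,80]),speed=100)
robot.move_l(list(p+[-60,-110,150]),speed=150)
robot.hold(.5)
st=readout.state();print(st["clock"],st["tcp_pos"],st["wrist_force"])
im=cams.camera("side");cv2.imwrite("pics/side7z.png",cv2.resize(im[150:350,150:350],(600,600),interpolation=cv2.INTER_CUBIC))
im=cams.camera("top");cv2.imwrite("pics/top7z.png",cv2.resize(im[135:260,170:310],(672,600),interpolation=cv2.INTER_CUBIC));cv2.imwrite("pics/top7.png",im)
E
```

```text
22.95 [389.87685648  -6.97950705 225.53487506] [-0.6892042   0.38867396 -0.3195577 ]
```

View pics/side7z.png

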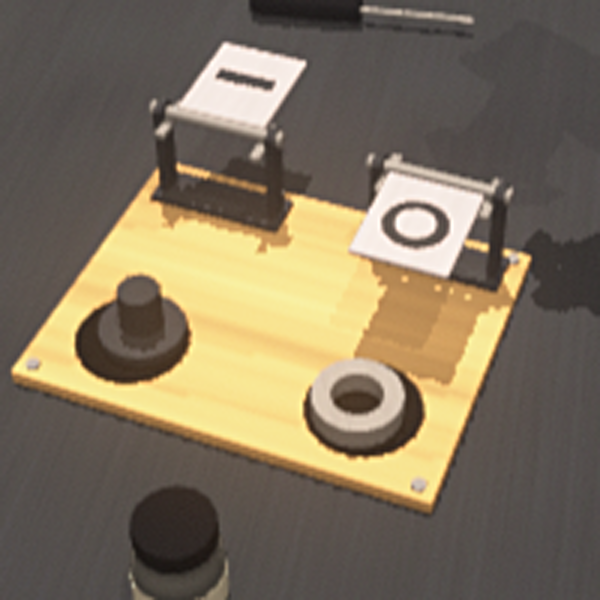

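View pics/top7.png

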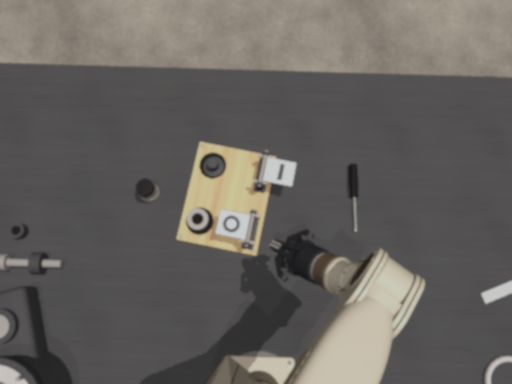

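View pics/top7z.png

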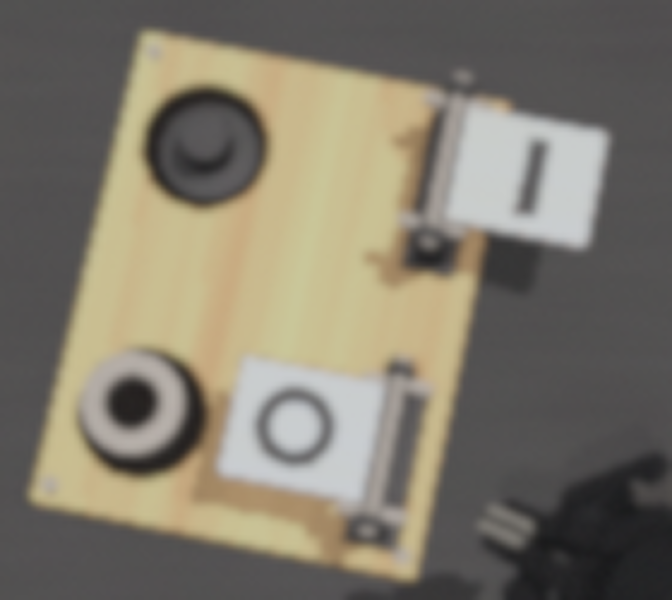

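```bash
python3 - <<'E'
from rig import cams,robot
from h import *
from scipy.optimize import least_squares as L
T=cams.get_calibration("top");S=cams.get_calibration("side")
t=lambda u,v:np.array([170+u/4.8-.4,135+v/4.8-.4]); s=lambda u,v:np.array([150+u/3-.3,150+v/3-.3])
pr=[(t(245,357),s(350,251),-1),(t(218,473),s(433,278),1)]
W=lambda th,e:B(q,[-90*np.cos(th)-2.5*np.sin(th),85+35*e,90+90*np.sin(th)-2.5*np.cos(th)])
r=L(lambda v:np.concatenate([np.r_[proj(T,W(v[0],e))-a,proj(S,W(v[0],e))-b] for a,b,e in pr]),[3]);print(r.x,r.fun.round(1))
robot.hand_in()
E
```

```text
[3.17916537] [-0.4 -0.3 -0.5  0.3 -0.2  0.5  5.7  0.2]
the job is handed in; nothing more can be done
```

I flipped the near flag, which belongs to the bearing ring. It lies down on its nest side with the ring mark up, and the job is handed in. I slid the closed fingertip under its paddle from the right, pushed it up and over the pivot, and pressed it onto its stop. Then I backed the arm off.

**Checks that agreed**
- At the stop the wrist force rose from about 0 to 12 N while the tool stopped descending.
- After I backed off, the wrist force was back to noise at 23 s, and the fingers were clear of the flag.
- The last side and top pictures show the far flag, ring, hub, jar and screwdriver where they started. I judged this by eye and did not re-measure their positions.

**Checks that disagreed**
- **Final angle:** the picture fit gave 3.18 rad, slightly past the π stop. One hand-picked paddle corner missed by about 6 pixels, so I rely on the stop force instead.
- **Fingertip position:** the closed fingertip appeared about 26 mm behind the reported tool point. My first push therefore ended just short, with the fit at 3.10 rad, and I pressed on until the stop pushed back.

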